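# Find the slate that still grips

### The job

The three slate serving boards look alike, but only one still has a grippy underside; drag them on the counter to feel which. Lay the two worn, slippery ones flat on the red mat, not stacked; lean the grippy one lengthwise on the sloped steel stand and let go of it, take it again by its raised top end, and stand it upright on its short end, fully down in the slot of the oak block. Leave everything else on the counter where it is.

Things in the scene. Friction and masses are not known exactly. Their poses are not given: they have to be found in the camera images.
- slate_p_c (a point): dark slate serving board 130 x 64 x 12 mm, about 0.27 kg (0.2 to 0.35), upright sides; its centre (6 mm over the counter when flat); x along its length, y across, z out of its upper face (starts up). All three look alike; only touch tells the grippy one. Slid on the counter, the grippy underside resists with 0.65 to 1.05 of the downward load, a worn one with 0.15 to 0.25; the sides are alike.
- slate_q_c (a point): dark slate serving board 130 x 64 x 12 mm, about 0.27 kg (0.2 to 0.35), upright sides; its centre (6 mm over the counter when flat); x along its length, y across, z out of its upper face (starts up). All three look alike; only touch tells the grippy one. Slid on the counter, the grippy underside resists with 0.65 to 1.05 of the downward load, a worn one with 0.15 to 0.25; the sides are alike.
- slate_r_c (a point): dark slate serving board 130 x 64 x 12 mm, about 0.27 kg (0.2 to 0.35), upright sides; its centre (6 mm over the counter when flat); x along its length, y across, z out of its upper face (starts up). All three look alike; only touch tells the grippy one. Slid on the counter, the grippy underside resists with 0.65 to 1.05 of the downward load, a worn one with 0.15 to 0.25; the sides are alike.
- slate_p: the same slate; origin at the centre of its underside, axes as for its centre point
- slate_q: the same slate; origin at the centre of its underside, axes as for its centre point
- slate_r: the same slate; origin at the centre of its underside, axes as for its centre point
- stand: fixed steel leaning rest; base 90 x 110 mm, origin under its centre. Its 50 mm wide plate slopes at 45 degrees, rising towards the stand's own -y and facing its +y and up. A 12 mm lip, square to the plate, closes its lower end; the plate reaches 76 mm up the slope from the lip (to 104 mm over the counter), so the upper end of a leaning slate is clear, front and back
- stand_lip (a point): inner corner between plate and lip, mid-width, 50 mm above the counter: here the middle of the lower end of the slate's underside comes to rest; axes as the stand's (level, not sloped)
- stand_rest (a point): where the centre of a slate is when it leans fully home: length up the slope, short end on the lip, underside against the plate; 65 mm up the slope from the lip and 6 mm out from the plate
- block: fixed oak display block 110 x 90 x 56 mm, origin at the centre of its underside, with one upright slot right through along its own x: 20 mm wide (in its y), open at both ends and at the top, 46 mm deep
- block_slot (a point): middle of the slot's floor, 10 mm above the counter; axes as the block's; the mouth is 46 mm above it
- mat: fixed red plastic mat, 100 (its x) x 310 (its y) x 4 mm, origin at the centre of its underside, on the counter
- mat_top (a point): middle of the mat's upper face; axes as the mat's
- tamper: loose black coffee tamper, 58 across, 84 mm high, bystander; origin under its centre
- portafilter: loose portafilter, steel bowl 74 across and 45 mm high, black handle 170 mm towards its own -y, bystander; origin under the bowl
Not all that is in view belongs to the job. Leave any blue look-alike of the slate_q alone.

How it is judged:
By the outcome, as a careful person would: the job done as asked, in the order asked, and still so for the second after the job is handed in, with the robot touching nothing.
It also fails if it takes over 72 s, if anything falls off the work surface, if the arm or the gripper's body presses on something with over 40 N, if the wrist force passes 120 N, or if a joint passes its speed limit or range.

### The arm

A 6-joint arm with a two-finger parallel gripper is mounted at the origin on the work surface. World frame = base frame: x ahead of the robot, y to its left, z up, the work surface at z = 0. Lengths are in m, angles in rad, forces in N, time in s.
With the tool pointing down it reaches from about 0.3 to 0.875 m from the base axis. Payload 6.4 kg.
Tool frame: the origin (TCP) lies midway between the tips of the shut fingers; the grasp point (between the pads) lies 19 mm behind it (ctrl.tcp_to_grasp is the distance from the TCP to the grasp point, in m); z points along the fingers, y is the direction in which the jaws open and shut (so a half turn about z gives the same grasp; the last joint's range is limited). The gripper opens to 85 mm and grips with 20 to 120 N. Pads are 22 mm wide; open, the fingers measure 114 mm over their backs; the gripper's body (76 mm by 85 mm) begins 54 mm behind the grasp point. The pads swing forward as they close: fully open they stand 13 mm farther back than shut.
Start: joints at [1.005, 0.181, 1.607, -0, 1.354, -0.206], TCP at [0.202, 0.538, 0.231] pointing down, gripper open.
Joint ranges: [-2.99, 2.99], [-0.89, 2.07], [0.3, 2.58], [-1.14, 4.28], [0, 2.63], [-3.12, 3.12]. Speed limits (rad/s): [2.57, 2.57, 3.01, 3.14, 3.14, 3.14].

### API

Orientations are given as a unit quaternion [w, x, y, z].
In Python, from bench import monitor, imaging, order, spotter, ctrl gives the robot as it stands.
- The arm moves only by the shell command python3 -m pendant 'ROWS'. ROWS is JSON, a list that holds one entry, the list of rows, each a list of 5 numbers: the shift along the world's x, y, z in mm, then the turn about the world's z in degrees, then the finger opening in mm, from 0 to 85.4. A call has 1 to 8 rows; each row shifts and turns the commanded pose from where the row before left it; what a row does not reach is not made up. A row lasts 1/8 s, in which the tool goes at most 62.5 mm and 10.7 degrees, less where a joint would pass 70% of its speed; a pose out of reach is approached as far as the arm can. A call with a gripper value outside its range is refused whole. The fingers move at their own pace and stop on an object; the grip force is fixed at half the most. Time passes only in rows, so rows that do not move let the fingers close. It gives the time, the measured TCP pose, the force and the opening at its end, in the units of the state.
- monitor.get_obs(): the state, without advancing time (a new reading comes with each control period).
- imaging.camera(name): name is "scene" or "top"; returns a dict with "img" (400x640x3 uint8, red, green, blue), "vfov" (degrees; the focal length in pixels is half the picture's height over the tangent of half this angle, whatever the lens; pixels are square), "cx", "cy" (the principal point, pixels), "origin" and "orientation" of the camera in the world. Camera axes: x right, y down, z forward; pixel columns grow to the right and rows downward; lengths in m; the calibration is good to about 2 mm. A picture is of the moment at which its call begins. There is no depth.
- order.hand_in(): hands the job in, once; it reports no verdict.
Trained networks look in the newest picture that a camera, given by its name, has taken for a name from the list of things; names that differ only in an ending like _2 or _b are one class to them, and where a whole thing is asked for, a point or a joint stands for the part that bears it (a point fixed in the world has none). Each returns a list of dicts, best first, with "confidence" (0 to 1); they miss things now and then, are a little off and sometimes report something else, mostly with a low value. They report only what shows in the picture. A call takes as long as a camera call. They do not tell look-alikes from the thing itself.
- spotter.recognise(camera, thing): "at" ([x, y, z] in m, in the coordinates of the camera as it stood for that picture, good to about 4 mm: the middle of the surface that is visible of it).
- spotter.tip_of(camera, thing): "at" ([x, y, z] in m, in the coordinates of the camera as it stood for that picture, good to about 4 mm: a listed point, or the origin of a listed thing).
The state is a dict: "time_s": time; "q": joint angles; "dq": joint speeds; "joint_efforts": joint torques, N m; "eef_pos": TCP position; "eef_rot": TCP orientation; "wrist_force": force on the tool from outside, world axes, zero at the start; "torque": the same for the moment, N m; "opening": opening from 0.0 (shut) to 1.0 (fully open).
Only numpy, scipy, OpenCV 4.12 (cv2) and the standard library are available. Lean on these libraries where they do the work, as an engineer would, in place of code of your own. Each camera call takes 0.05 s, during which the arm holds its last target. There are 200 camera calls.

## Working session

There is one attempt and no reset: what is moved stays moved. The work goes in short steps, Python scripts to look and compute and a shell command to move; the robot and the scene stay as the last step left them, time stands still between calls to the robot, and variables do not carry over. Pictures are saved under pics/ and viewed, about 8 in all and at most 12, crops included, and the job is handed in when it is done.

```bash
ls; mkdir -p pics; cat > h.py <<'E'
import numpy as np, cv2
from scipy.spatial.transform import Rotation as R
from bench import monitor, imaging, order, spotter, ctrl
def cam(n):
    c=imaging.camera(n); c['f']=c['img'].shape[0]/2/np.tan(np.radians(c['vfov'])/2)
    q=c['orientation']; c['R']=R.from_quat([q[1],q[2],q[3],q[0]]).as_matrix(); c['o']=np.array(c['origin']); return c
def w(c,p): return c['o']+c['R']@np.array(p)
def pix(c,P):
    p=c['R'].T@(np.array(P)-c['o']); return np.array([c['cx']+c['f']*p[0]/p[2], c['cy']+c['f']*p[1]/p[2]])
def ground(c,uv,z):
    d=c['R']@np.array([(uv[0]-c['cx'])/c['f'],(uv[1]-c['cy'])/c['f'],1]); return c['o']+d*(z-c['o'][2])/d[2]
def save(c,n,crop=None,s=1):
    im=c['img'][:,:,::-1]
    if crop: im=im[crop[1]:crop[3],crop[0]:crop[2]]
    cv2.imwrite('pics/'+n,cv2.resize(im,None,fx=s,fy=s,interpolation=cv2.INTER_CUBIC))
E
python3 - <<'E'
from h import *
print(monitor.get_obs(), ctrl.tcp_to_grasp)
np.set_printoptions(precision=4,suppress=True)
for n in ['top','scene']:
    c=cam(n); save(c,n+'0.png'); print(n,c['vfov'],c['cx'],c['cy'],c['o'],c['R'].tolist())
    for t in ['slate_p_c','slate_q_c','slate_r_c','stand','stand_lip','block','block_slot','mat','mat_top','tamper','portafilter']:
        for r in spotter.tip_of(n,t)[:4]:
            P=w(c,r['at']); print(t,round(r['confidence'],2),P,pix(c,P).round(), {k:v for k,v in r.items() if k not in('at','confidence')})
E
```

```text
pics
{'time_s': 0.0, 'q': array([ 1.00470046e+00,  1.81532834e-01,  1.60801420e+00, -2.40152163e-05,
        1.35379846e+00, -2.06280653e-01]), 'dq': array([-0.00074311,  0.00196523,  0.00095902, -0.00035115,  0.00191769,
       -0.00041061]), 'joint_efforts': array([ 6.47948073e-04, -4.44874442e+01, -3.51335442e+01, -3.06671136e-04,
        9.16241639e-03, -7.44918879e-06]), 'eef_pos': array([0.20213388, 0.53770597, 0.23038578]), 'eef_rot': array([-3.19252520e-04,  1.78936052e-01,  9.83860316e-01, -8.16289680e-04]), 'wrist_force': array([ 0.61883211, -0.05575482,  0.1097998 ]), 'torque': array([ 0.03328018,  0.02980166, -0.03432903]), 'opening': 0.99651404910104} 0.0187
top 50.59429022306239 318.8990455884391 196.10491908372913 [ 0.3182 -0.023   1.3803] [[-0.011835171741908087, -0.9874781115009615, 0.15731149994941301], [-0.9998890272024145, 0.01026379681899368, -0.01079758098223424], [0.009047761604343452, -0.15742183387749312, -0.9874900020904506]]
slate_p_c 0.64 [ 0.4505 -0.1566  0.0085] [356. 222.] {}
slate_q_c 0.76 [ 0.4511 -0.0023  0.0026] [308. 222.] {}
slate_q_c 0.64 [ 0.282
[... 1270 characters left out ...]
0.] {}
slate_r_c 0.66 [ 0.4564 -0.3087  0.0063] [239. 290.] {}
stand 0.73 [ 0.5144  0.1716 -0.0019] [359. 198.] {}
stand 0.63 [ 0.6561 -0.1254  0.0012] [348. 280.] {}
stand_lip 0.81 [0.51   0.1984 0.0481] [364. 180.] {}
block 0.68 [ 0.5128  0.3936 -0.    ] [393. 162.] {}
block 0.51 [ 0.4603 -0.3091  0.0003] [240. 293.] {}
block_slot 0.72 [0.5123 0.3912 0.0086] [393. 160.] {}
block_slot 0.2 [0.4526 0.0021 0.0047] [310. 220.] {}
mat 0.31 [ 0.4593 -0.3092  0.001 ] [240. 292.] {}
mat_top 0.58 [ 0.6545 -0.125  -0.0009] [348. 280.] {}
tamper 0.82 [ 0.6884  0.127  -0.0004] [405. 228.] {}
portafilter 0.63 [ 0.4419 -0.4437  0.0011] [195. 327.] {}
portafilter 0.23 [0.5106 0.391  0.0077] [392. 160.] {}
```

View pics/top0.png

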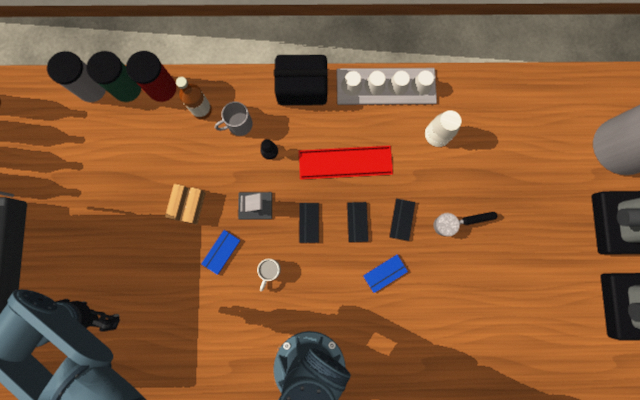

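View pics/scene0.png

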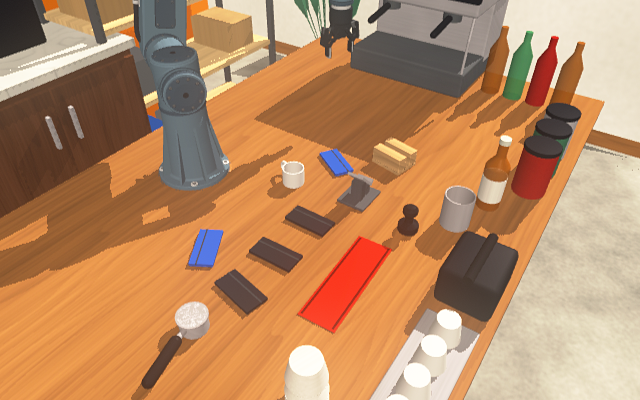

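The slates I want are the three dark boards at top-image px (309,222), (357,222) and (402,220). Look-alikes are the blue boards at (221,252) and (385,274), which I reject by colour. The stand is at (256,205), the block at (185,203) and the mat at (346,162).

```bash
python3 - <<'E'
from h import *
np.set_printoptions(precision=4,suppress=True)
c=cam('top'); save(c,'crop1.png',(160,175,420,295),3)
im=c['img'].astype(int); 
def rects(m,z,amin=150):
    n,l,s,ce=cv2.connectedComponentsWithStats(m.astype(np.uint8))
    for i in range(1,n):
        if s[i,4]<amin: continue
        ys,xs=np.where(l==i); P=np.array([ground(c,(x,y),z)[:2] for x,y in zip(xs,ys)])*1000
        r=cv2.minAreaRect(P.astype(np.float32)); C=np.cov(P.T); v=np.linalg.eigh(C)[1][:,1]
        print('px',ce[i].round(),s[i,4],'mean',P.mean(0),'rect',np.round(r[0],1),np.round(r[1],1),round(r[2],1),'pca',np.degrees(np.arctan2(v[1],v[0])).round(1))
m=(im.max(2)<75); m[:,:295]=0; m[:,420:]=0; m[:195]=0; m[:250]&=1; m[250:]=0
print('slates'); rects(m,.012)
m=(im[...,0]>150)&(im[...,1]<60)&(im[...,2]<60); print('mat'); rects(m,.004)
o=monitor.get_obs(); q=o['eef_rot']; print('tool axes',R.from_quat([q[1],q[2],q[3],q[0]]).as_matrix())
E
```

```text
Traceback (most recent call last):
numpy._core._exceptions._UFuncOutputCastingError: Cannot cast ufunc 'bitwise_and' output from dtype('int64') to dtype('bool') with casting rule 'same_kind'
```

View pics/crop1.png

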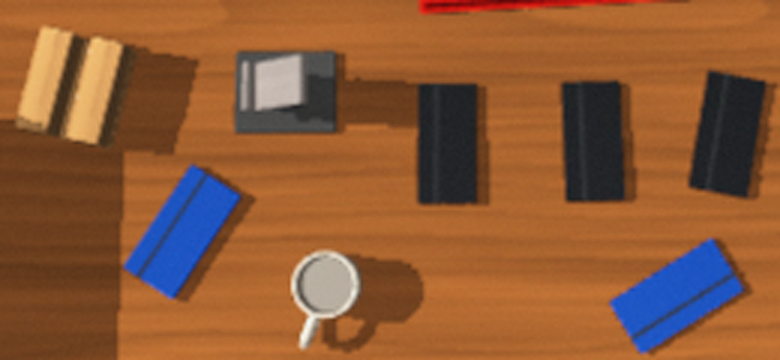

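The crop confirms the choice: three dark slates at crop px (448,143), (595,140) and (728,133). The two blue decoys, the block slot (dark stripe near (65,85)) and the stand's lip (left side, (246,85)) are distinct.

```bash
python3 - <<'E'
from h import *
np.set_printoptions(precision=4,suppress=True)
c=cam('top')
im=c['img'].astype(int); 
def rects(m,z,amin=60):
    n,l,s,ce=cv2.connectedComponentsWithStats(m.astype(np.uint8))
    for i in range(1,n):
        if s[i,4]<amin: continue
        ys,xs=np.where(l==i); P=np.array([ground(c,(x,y),z)[:2] for x,y in zip(xs,ys)])*1000
        r=cv2.minAreaRect(P.astype(np.float32)); C=np.cov(P.T); v=np.linalg.eigh(C)[1][:,1]
        print('px',ce[i].round(),s[i,4],'mean',P.mean(0),'rect',np.round(r[0],1),np.round(r[1],1),round(r[2],1),'pca',np.degrees(np.arctan2(v[1],v[0])).round(1))
m=(im.max(2)<75); m[:,:295]=0; m[:,420:]=0; m[:195]=0; m[250:]=0
print('slates'); rects(m,.012)
m=(im[...,0]>150)&(im[...,1]<60)&(im[...,2]<60); print('mat'); rects(m,.004)
m=(im[...,0]>200)&(im[...,1]>150)&(im[...,2]<160);m[:180]=0;m[230:]=0;m[:,210:]=0;m[:,160]=0; print('block top');rects(m,.056)
m=(abs(im[...,0]-im[...,2])<15)&(im.max(2)>40); m[:185]=0;m[225:]=0;m[:,:235]=0;m[:,275:]=0; print('stand base');rects(m,.0)
o=monitor.get_obs(); q=o['eef_rot']; print('tool axes',R.from_quat([q[1],q[2],q[3],q[0]]).as_matrix())
E
```

```text
slates
px [402. 219.] 760 mean [ 456.777 -307.879] rect [ 457.4 -307.8] [ 63.7 126.9] 78.0 pca 167.9
px [309. 222.] 771 mean [450.9649  -4.2795] rect [450.4  -3.1] [ 62.  126.8] 89.4 pca -179.2
px [357. 222.] 761 mean [ 450.893  -162.1516] rect [ 451.9 -162.2] [ 62. 127.] 89.3 pca -179.6
mat
px [345. 162.] 2441 mean [ 651.5006 -128.1419] rect [ 651.5 -128.1] [100.  309.6] 2.6 pca 92.7
block top
px [174. 199.] 304 mean [523.4991 419.017 ] rect [522.9 419.4] [31.7 98.9] 77.1 pca 168.0
px [191. 204.] 335 mean [506.7247 366.7156] rect [506.9 367. ] [ 32.  106.2] 77.3 pca 167.3
stand base
px [257. 207.] 586 mean [504.2192 166.3936] rect [509.2 172.6] [106.8  82.9] 89.4 pca 97.9
tool axes [[-0.936   0.3521 -0.    ]
 [ 0.3521  0.936  -0.    ]
 [-0.     -0.     -1.    ]]
```

```bash
python3 -m pendant '[[[25,-54,0,2.5,85],[25,-54,0,2.5,85],[25,-54,0,2.5,85],[25,-54,0,2.5,85],[25,-54,0,2.5,85],[25,-54,0,2.5,85],[25,-54,0,2.5,85],[25,-54,0,2.5,85]]]'; python3 -m pendant '[[[25,-54,-40,0,85],[24,-55,-40,0,85],[0,0,-40,0,85],[0,0,-30,0,85],[0,0,-20,0,85],[0,0,0,0,85]]]'
```

```text
time_s: 2.3
eef_pos: [0.4031, 0.1044, 0.2318]
eef_rot: [0.001, 0.005, 1.0, 0.0]
wrist_force: [0.4, 1.3, 0.1]
opening: 0.99
time_s: 3.05
eef_pos: [0.4437, 0.0117, 0.0705]
eef_rot: [-0.002, 0.005, 1.0, 0.0]
wrist_force: [0.7, 0.3, -0.0]
opening: 0.995
```

```bash
python3 -m pendant '[[[7,-15,-10,0,82],[0,0,-20,0,82],[0,0,-20,0,82],[0,0,-10,0,82],[0,0,-8,0,82],[0,0,-3,0,82],[0,0,0,0,82]]]'; python3 -m pendant '[[[0,0,0,0,62],[0,0,0,0,55],[0,0,0,0,55],[0,0,0,0,55],[0,0,0,0,55],[0,0,0,0,55]]]'; python3 -c "
from h import *
for i in range(3): o=monitor.get_obs(); print(o['time_s'],o['wrist_force'],o['torque'],o['eef_pos'])"
```

```text
time_s: 3.92
eef_pos: [0.4523, -0.0036, 0.001]
eef_rot: [0.0, 0.005, 1.0, -0.0]
wrist_force: [0.0, 0.4, 0.3]
opening: 0.959
time_s: 4.68
eef_pos: [0.4525, -0.0033, 0.0019]
eef_rot: [0.0, 0.005, 1.0, 0.0]
wrist_force: [-3.0, 2.4, 10.8]
opening: 0.722
4.675 [-3.04502898  2.36359342 10.76473734] [ 0.36818193  0.59206665 -0.03325898] [ 0.45250818 -0.00332383  0.00190613]
4.675 [-3.04502898  2.36359342 10.76473734] [ 0.36818193  0.59206665 -0.03325898] [ 0.45250818 -0.00332383  0.00190613]
4.675 [-3.04502898  2.36359342 10.76473734] [ 0.36818193  0.59206665 -0.03325898] [ 0.45250818 -0.00332383  0.00190613]
```

```bash
for i in 1 2 3; do python3 -m pendant '[[[5,0,0,0,55],[5,0,0,0,55]]]' | egrep "pos|force"; done; python3 -m pendant '[[[0,0,0,0,55],[0,0,0,0,55]]]' | egrep "pos|force";  for i in 1 2 3; do python3 -m pendant '[[[-5,0,0,0,55],[-5,0,0,0,55]]]' | egrep "pos|force"; done
```

```text
eef_pos: [0.4527, -0.0031, 0.0015]
wrist_force: [-53.3, -8.9, 71.5]
eef_pos: [0.4686, -0.0032, 0.0012]
wrist_force: [-4.1, -0.0, 3.9]
eef_pos: [0.4796, -0.0032, 0.001]
wrist_force: [-18.0, -2.2, 21.7]
eef_pos: [0.4805, -0.0033, 0.0011]
wrist_force: [-10.5, -1.4, 13.2]
eef_pos: [0.4732, -0.0038, 0.0013]
wrist_force: [2.3, -0.2, -0.3]
eef_pos: [0.4627, -0.0038, 0.0012]
wrist_force: [3.8, 0.3, 2.0]
eef_pos: [0.4525, -0.0037, 0.0012]
wrist_force: [4.9, -0.0, 3.1]
```

```bash
python3 -m pendant '[[[0,0,0,0,82],[0,0,0,0,82],[0,0,5,0,82],[0,0,25,0,82],[0,0,30,0,82],[0,-50,0,0,82],[0,-55,0,0,82],[0,-54,0,0,82]]]';python3 -m pendant '[[[0,0,0,0,82],[-2,0,-20,0,82],[0,0,-20,0,82],[0,0,-15,0,82],[0,0,-5,0,82],[0,0,0,0,82]]]'
```

```text
time_s: 7.42
eef_pos: [0.4519, -0.1639, 0.0612]
eef_rot: [0.0, 0.005, 1.0, -0.0]
wrist_force: [1.1, -0.1, 0.4]
opening: 0.958
time_s: 8.18
eef_pos: [0.45, -0.1622, 0.0007]
eef_rot: [-0.0, 0.005, 1.0, 0.0]
wrist_force: [0.4, 0.4, 0.2]
opening: 0.963
```

```bash
python3 -m pendant '[[[0,0,0,0,62],[0,0,0,0,55],[0,0,0,0,55],[0,0,0,0,55],[0,0,0,0,55]]]'; for i in 1 2 3; do python3 -m pendant '[[[5,0,0,0,55],[5,0,0,0,55]]]' | egrep "pos|force"; done; python3 -m pendant '[[[0,0,0,0,55],[0,0,0,0,55]]]' | egrep "pos|force";  for i in 1 2 ; do python3 -m pendant '[[[-5,0,0,0,55],[-5,0,0,0,55]]]' | egrep "pos|force"; done
```

```text
time_s: 8.8
eef_pos: [0.4508, -0.1629, 0.002]
eef_rot: [0.001, 0.005, 1.0, -0.0]
wrist_force: [-1.1, 1.5, 6.5]
opening: 0.725
eef_pos: [0.4605, -0.1631, 0.002]
wrist_force: [-4.4, -0.2, 6.2]
eef_pos: [0.4705, -0.1631, 0.002]
wrist_force: [-3.6, 0.1, 6.7]
eef_pos: [0.4805, -0.1631, 0.002]
wrist_force: [-4.2, -0.8, 6.7]
eef_pos: [0.4812, -0.1632, 0.002]
wrist_force: [0.8, 1.2, 5.2]
eef_pos: [0.4715, -0.1634, 0.002]
wrist_force: [3.2, -0.1, 7.0]
eef_pos: [0.4614, -0.1635, 0.002]
wrist_force: [3.1, -0.1, 6.4]
```

```bash
python3 -m pendant '[[[0,0,20,0,55],[0,0,30,0,55],[20,10,10,-10,55],[25,15,0,-10,55],[25,15,0,-10,55],[25,15,0,-10,55],[25,15,0,-10,55],[25,15,0,-10,55]]]';python3 -m pendant '[[[25,15,0,-10,55],[17,14,0,-10,55],[0,0,0,-7.4,55],[0,0,0,0,55],[0,0,0,0,55]]]'; python3 -c "
from h import *
print(monitor.get_obs()['q'])"
```

```text
time_s: 11.3
eef_pos: [0.6045, -0.0768, 0.0598]
eef_rot: [-0.001, 0.507, 0.862, -0.0]
wrist_force: [0.3, -0.7, -1.9]
opening: 0.72
time_s: 11.92
eef_pos: [0.6462, -0.0487, 0.0602]
eef_rot: [-0.001, 0.694, 0.72, -0.0]
wrist_force: [-0.3, 0.0, -2.6]
opening: 0.719
[-2.57952338e-01  5.27236142e-01  1.52262763e+00 -1.09616404e-04
  1.09314944e+00 -2.94700678e-01]
```

```bash
python3 -m pendant '[[[4,0,-25,0,55],[0,0,-18,0,55],[0,0,-8,0,55],[0,0,-2,0,55],[0,0,0,0,55],[0,0,0,0,82],[0,0,0,0,82],[0,0,0,0,82]]]';python3 -m pendant '[[[0,0,15,0,82],[0,0,30,0,82],[-20,-30,10,9.5,82],[-25,-30,0,9.5,82],[-25,-35,0,9.5,82],[-25,-35,0,9.5,82],[-25,-35,0,9.5,82],[-25,-35,0,9.5,82]]]'
```

```text
time_s: 12.92
eef_pos: [0.6516, -0.0486, 0.0085]
eef_rot: [0.001, 0.695, 0.719, 0.0]
wrist_force: [0.8, 0.5, -0.2]
opening: 0.959
time_s: 13.92
eef_pos: [0.5057, -0.25, 0.0642]
eef_rot: [0.001, 0.265, 0.964, -0.0]
wrist_force: [0.6, -0.5, 0.4]
opening: 0.961
```

```bash
python3 -m pendant '[[[-25,-29,0,9.5,82],[-23,-29,0,9.2,82],[0,0,0,0,82],[0,0,-20,0,82],[0,0,-20,0,82],[0,0,-15,0,82],[0,0,-5,0,82],[0,0,0,0,82]]]';python3 -m pendant '[[[0,0,-2,0,62],[0,0,0,0,55],[0,0,0,0,55],[0,0,0,0,55],[0,0,0,0,55]]]'; for i in 1 2 3; do python3 -m pendant '[[[5,0,0,0,55],[5,0,0,0,55]]]' | egrep "pos|force"; done; for i in 1 2 3; do python3 -m pendant '[[[-5,0,0,0,55],[-5,0,0,0,55]]]' | egrep "pos|force"; done
```

```text
time_s: 14.92
eef_pos: [0.4582, -0.3063, 0.0028]
eef_rot: [-0.0, 0.107, 0.994, 0.0]
wrist_force: [-0.1, 0.3, -0.6]
opening: 0.958
time_s: 15.55
eef_pos: [0.4589, -0.3073, 0.002]
eef_rot: [0.001, 0.107, 0.994, -0.001]
wrist_force: [-0.9, 1.6, 5.5]
opening: 0.721
eef_pos: [0.4682, -0.3074, 0.002]
wrist_force: [-3.7, -0.0, 7.9]
eef_pos: [0.4783, -0.3074, 0.002]
wrist_force: [-4.5, -0.5, 7.5]
eef_pos: [0.4883, -0.3074, 0.002]
wrist_force: [-4.4, 0.1, 7.3]
eef_pos: [0.4792, -0.3075, 0.002]
wrist_force: [3.0, -0.2, 5.3]
eef_pos: [0.469, -0.3076, 0.002]
wrist_force: [2.5, -0.0, 5.6]
eef_pos: [0.459, -0.3075, 0.002]
wrist_force: [3.0, -0.5, 5.7]
```

```bash
python3 -m pendant '[[[0,0,20,0,55],[0,0,30,0,55],[20,10,10,-10,55],[30,15,0,-10,55],[30,15,0,-10,55],[30,15,0,-10,55],[30,15,0,-10,55],[30,15,0,-10,55]]]';python3 -m pendant '[[[29,19,0,-10,55],[0,0,0,-5.2,55],[0,0,0,0,55],[0,0,0,0,55]]]'
```

```text
time_s: 18.05
eef_pos: [0.6277, -0.2206, 0.0596]
eef_rot: [-0.001, 0.592, 0.806, -0.0]
wrist_force: [-0.2, -0.2, -2.3]
opening: 0.722
time_s: 18.55
eef_pos: [0.656, -0.2026, 0.06]
eef_rot: [-0.001, 0.691, 0.723, -0.0]
wrist_force: [0.2, -0.6, -2.2]
opening: 0.72
```

Place it, then go back over slate A and look from above to check.

```bash
python3 -m pendant '[[[1,-2,-25,0,55],[0,0,-18,0,55],[0,0,-8,0,55],[0,0,-2,0,55],[0,0,0,0,55],[0,0,0,0,82],[0,0,0,0,82],[0,0,0,0,82]]]';python3 -m pendant '[[[0,0,15,0,82],[0,0,30,0,82],[0,0,30,0,82],[-25,25,10,9,82],[-25,25,0,9,82],[-25,25,0,9,82],[-25,25,0,9,82],[-25,25,0,9,82]]]'; python3 -m pendant '[[[-25,25,0,9,82],[-25,25,0,9,82],[-25,25,0,9,82],[0,0,0,9,82],[0,0,0,6,82],[0,0,0,0,82]]]'
python3 - <<'E'
from h import *
np.set_printoptions(precision=4,suppress=True)
c=cam('top'); save(c,'top2.png',(160,140,420,295),3)
for n in ['top','scene']:
    if n=='scene': c=cam(n); save(c,'scene2.png',(180,120,480,340),2.6)
    for t in ['slate_q_c','stand_lip','block_slot']:
        for r in spotter.tip_of(n,t)[:5]:
            P=w(c,r['at']); print(n,t,round(r['confidence'],2),P,pix(c,P).round())
E
```

```text
time_s: 19.55
eef_pos: [0.6585, -0.2047, 0.0085]
eef_rot: [0.001, 0.692, 0.722, 0.0]
wrist_force: [-0.7, 0.6, -0.1]
opening: 0.959
time_s: 20.55
eef_pos: [0.5328, -0.079, 0.0941]
eef_rot: [0.001, 0.36, 0.933, 0.0]
wrist_force: [-0.0, -0.2, -0.2]
opening: 0.963
time_s: 21.3
eef_pos: [0.4586, -0.0046, 0.0939]
eef_rot: [0.001, 0.005, 1.0, -0.0]
wrist_force: [0.2, -0.3, 0.8]
opening: 0.96
top slate_q_c 0.66 [0.3586 0.2771 0.0029] [222. 252.]
top slate_q_c 0.64 [ 0.4475 -0.0033  0.0033] [309. 223.]
top slate_q_c 0.59 [ 0.284  -0.2475  0.0058] [385. 274.]
top slate_q_c 0.51 [ 0.5131  0.3876 -0.0022] [190. 205.]
top slate_q_c 0.44 [0.5094 0.2024 0.0519] [243. 203.]
top stand_lip 0.86 [0.5093 0.2014 0.0502] [244. 203.]
top block_slot 0.78 [0.5158 0.3904 0.0073] [188. 204.]
scene slate_q_c 0.88 [ 0.2839 -0.2464  0.0093] [205. 246.]
scene slate_q_c 0.64 [ 0.4501 -0.0044  0.0072] [308. 220.]
scene slate_q_c 0.55 [0.3582 0.2881 0.0055] [336. 161.]
scene stand_lip 0.64 [0.5089 0.1978 0.0478] [363. 180.]
scene block_slot 0.92 [0.5128 0.3943 0.0122] [393. 159.]
scene block_slot 0.17 [ 0.6542 -0.1267 -0.0016] [347. 280.]
```

View pics/top2.png

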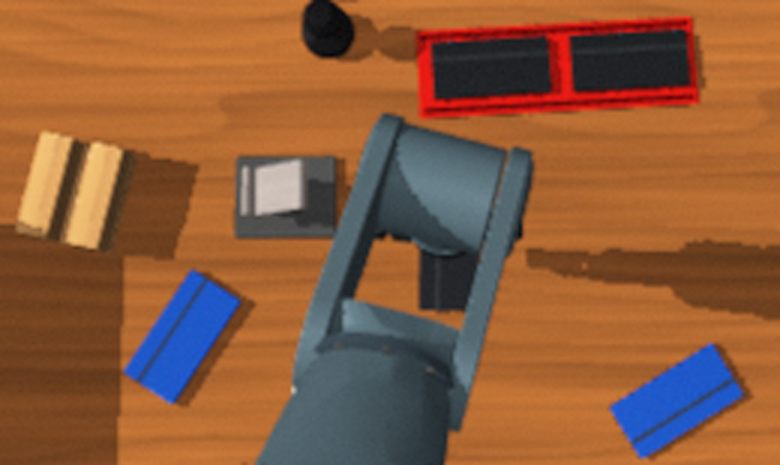

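The image shows both worn slates flat and apart inside the red mat (crop px (492,68) and (632,62)). The grippy one sits under the gripper at about (445,275). Next I grip it 25 mm off centre.

```bash
python3 -m pendant '[[[-35,0,-20,0,82],[0,0,-25,0,82],[0,0,-25,0,82],[0,0,-15,0,82],[0,0,-6,0,82],[0,0,0,0,82]]]';python3 -m pendant '[[[0,0,-1,0,62],[0,0,0,0,55],[0,0,0,0,55],[0,0,0,0,55],[0,0,0,0,55]]]'
```

```text
time_s: 22.45
eef_pos: [0.4231, -0.0046, 0.0017]
eef_rot: [-0.0, 0.005, 1.0, 0.0]
wrist_force: [0.5, -0.3, -0.1]
opening: 0.96
time_s: 23.08
eef_pos: [0.4238, -0.0045, 0.002]
eef_rot: [0.001, 0.004, 1.0, -0.0]
wrist_force: [-2.7, 1.9, 8.7]
opening: 0.716
```

```bash
python3 -m pendant '[[[0,0,20,0,55],[0,0,45,0,55],[0,0,50,-10,55],[12,20,40,-10,55],[12,25,0,-10,55],[12,25,0,-10,55],[12,25,0,-10,55],[12,25,0,-10,55]]]';python3 -m pendant '[[[12,25,0,-10,55],[12,25,0,-10,55],[2,12,0,-10,55],[0,0,0,0,55],[0,0,0,0,55]]]'
python3 - <<'E'
from h import *
c=cam('scene'); save(c,'lean0.png',(260,90,460,260),3.8)
print(monitor.get_obs()['wrist_force'],monitor.get_obs()['torque'])
E
```

```text
time_s: 24.08
eef_pos: [0.4829, 0.1164, 0.1558]
eef_rot: [-0.0, 0.506, 0.862, -0.0]
wrist_force: [1.4, -0.7, -2.9]
opening: 0.722
time_s: 24.7
eef_pos: [0.5086, 0.1771, 0.1556]
eef_rot: [-0.0, 0.709, 0.705, -0.0]
wrist_force: [-0.6, 0.1, -2.8]
opening: 0.719
[ 0.57471563 -0.56679402 -2.55571575] [ 0.10709167 -0.01735541  0.01685767]
```

View pics/lean0.png

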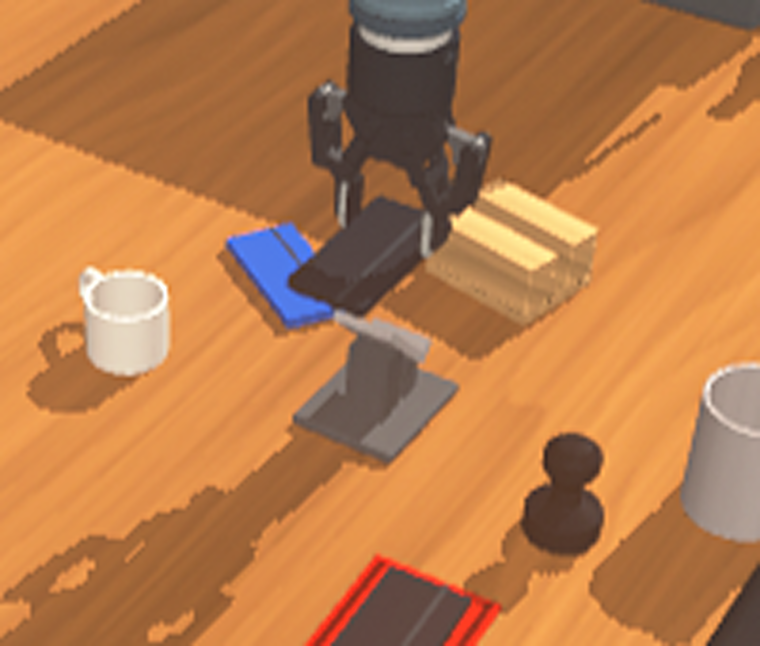

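```bash
python3 - <<'E'
from h import *
np.set_printoptions(precision=4,suppress=True)
for n in ['top','scene']:
    c=cam(n)
    for t in ['slate_p_c','slate_q_c','slate_r_c']:
        for r in spotter.tip_of(n,t)[:6]:
            P=w(c,r['at']); 
            if P[2]>.05: print(n,t,round(r['confidence'],2),P,pix(c,P).round())
for i in range(3):
    cam('top'); print(monitor.get_obs()['torque'])
E
```

```text
top slate_q_c 0.72 [0.5056 0.1496 0.1569] [255. 199.]
scene slate_p_c 0.17 [0.51   0.1527 0.1595] [358. 156.]
scene slate_q_c 0.62 [0.5092 0.1531 0.1571] [358. 157.]
[ 0.1005 -0.0304 -0.0541]
[ 0.0629 -0.0136 -0.0094]
[ 0.0723 -0.0581  0.0093]
```

```bash
python3 -m pendant '[[[1,0,-20,0,55],[0,0,-16,0,55],[0,0,-10,0,55],[0,0,0,0,55]]]'|egrep "pos|force|open"; for i in 1 2 3; do python3 -m pendant '[[[0,-0.5,-3,0,55],[0,-0.5,-3,0,55]]]'|egrep "pos|force|open"; done
```

```text
eef_pos: [0.5092, 0.1774, 0.1087]
wrist_force: [0.5, -0.7, -2.3]
opening: 0.715
eef_pos: [0.5108, 0.1771, 0.1048]
wrist_force: [-4.2, 5.6, 7.3]
opening: 0.717
eef_pos: [0.5112, 0.178, 0.1009]
wrist_force: [-6.6, 12.4, 18.8]
opening: 0.721
eef_pos: [0.5114, 0.1784, 0.0955]
wrist_force: [-8.4, 17.1, 20.2]
opening: 0.718
```

```bash
for i in 1 2; do python3 -m pendant '[[[0,-1,-3,0,55],[0,-1,-3,0,55]]]'|egrep "pos|force|open"; done; python3 - <<'E'
from h import *
c=cam('scene'); save(c,'lean1.png',(300,110,430,230),5)
E
```

```text
eef_pos: [0.5113, 0.1775, 0.0896]
wrist_force: [-8.5, 21.8, 20.2]
opening: 0.721
eef_pos: [0.5113, 0.176, 0.0837]
wrist_force: [-9.2, 25.5, 21.9]
opening: 0.718
```

View pics/lean1.png

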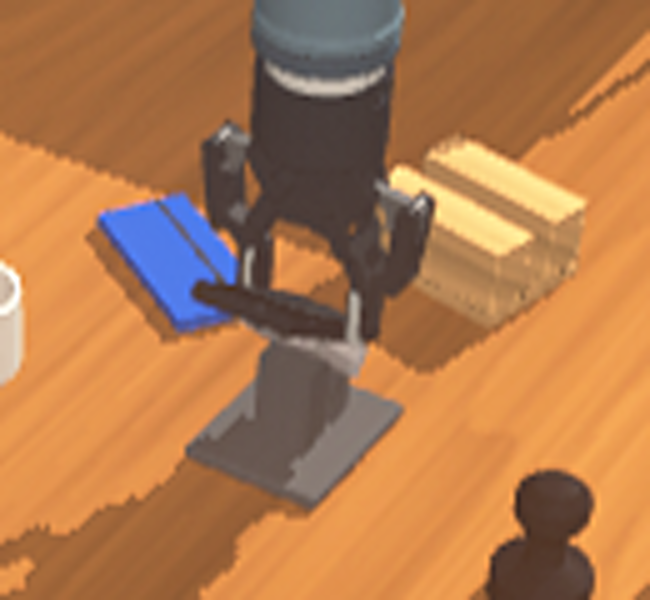

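```bash
python3 -m pendant '[[[0,1,-2,0,55],[0,1.5,-2,0,55],[0,0,0,0,55]]]'|egrep "pos|force|open"; python3 -m pendant '[[[0,0,0,0,68],[0,0,0,0,76],[0,0,0,0,82],[0,0,0,0,84],[0,0,0,0,84]]]'|egrep "pos|force|open"
```

```text
eef_pos: [0.5113, 0.176, 0.0794]
wrist_force: [-9.0, 13.5, 21.2]
opening: 0.723
eef_pos: [0.51, 0.1728, 0.0756]
wrist_force: [-0.1, 0.7, 0.6]
opening: 0.984
```

```bash
python3 -m pendant '[[[-1,0,15,0,84],[0,0,30,0,84],[0,0,50,0,84],[0,0,50,0,84],[0,60,0,0,84],[-20,60,0,0,84],[-20,60,0,0,84],[0,0,0,0,84]]]'|egrep "time|pos|force|open"; python3 - <<'E'
from h import *
np.set_printoptions(precision=4,suppress=True)
for n in ['top','scene']:
    c=cam(n)
    save(c,'lean2%s.png'%n,*(((300,110,430,230),5) if n=='scene' else ((220,180,290,230),8)))
    for t in ['slate_p_c','slate_q_c','slate_r_c']:
        for r in spotter.tip_of(n,t)[:6]:
            P=w(c,r['at']); 
            if P[2]>.05: print(n,t,round(r['confidence'],2),P,pix(c,P).round())
    L=np.array([.510,.1995,.050]); print('expect rest',L+[0,-.046+.0042,.046+.0042],pix(c,L+[0,-.0418,.0502]))
a=cv2.imread('pics/lean2scene.png');b=cv2.resize(cv2.imread('pics/lean2top.png'),(560,400))
o=np.zeros((600,800,3),np.uint8); o[:450,:480]=cv2.resize(a,(480,450)); o[:300,480:]=cv2.resize(b,(320,300)); cv2.imwrite('pics/lean2.png',o)
E
```

```text
time_s: 29.1
eef_pos: [0.4675, 0.3553, 0.2219]
wrist_force: [1.4, -1.4, -0.3]
opening: 0.984
top slate_q_c 0.88 [0.5099 0.1562 0.0971] [256. 201.]
top slate_q_c 0.17 [0.5101 0.1549 0.0989] [256. 201.]
top slate_r_c 0.46 [0.5093 0.1542 0.0974] [256. 201.]
expect rest [0.51   0.1577 0.1002] [255.2038 200.6861]
scene slate_p_c 0.18 [0.5138 0.1599 0.0999] [359. 173.]
scene slate_q_c 0.63 [0.5147 0.1606 0.0989] [360. 173.]
expect rest [0.51   0.1577 0.1002] [357.6552 172.3666]
```

View pics/lean2.png

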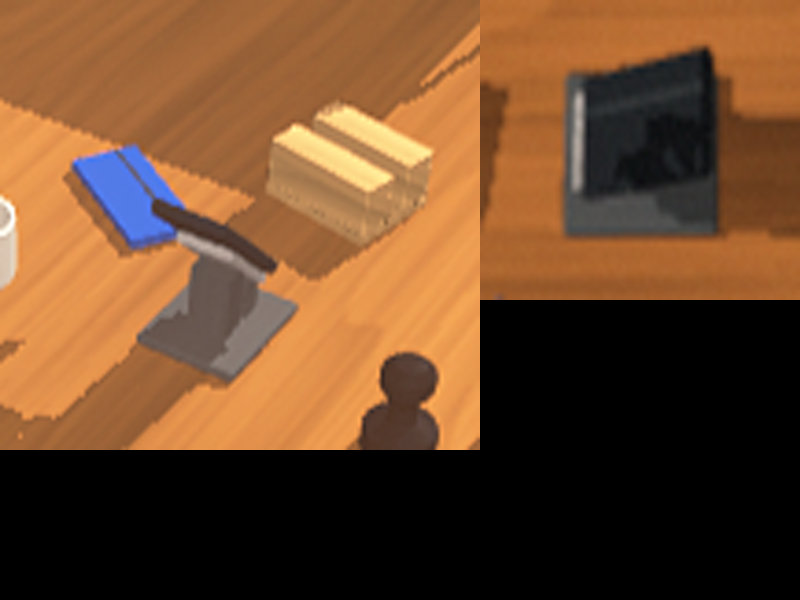

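The slate leans home on the stand: its measured centre is (.510,.156,.098), against an expected (.510,.158,.100), and it was released. Next, regrasp by the raised top end with the jaws along y.

```bash
python3 -m pendant '[[[5,-28,0,10,84],[5,-29,0,10,84],[5,-29,0,10,84],[5,-29,0,10,84],[5,-29,0,10,84],[5,-29,0,10,84],[6,-29,0,10,84],[6,-29,0,10,84]]]';python3 -m pendant '[[[0,0,0,10,84],[0,0,0,0,84],[0,0,0,0,84]]]'; python3 -c "
from h import *
print(monitor.get_obs()['q'])"
```

```text
time_s: 30.5
eef_pos: [0.5117, 0.1188, 0.2209]
eef_rot: [0.0, 0.089, 0.996, 0.0]
wrist_force: [0.2, -0.1, -0.1]
opening: 0.986
time_s: 30.88
eef_pos: [0.5115, 0.1204, 0.2208]
eef_rot: [0.0, 0.006, 1.0, 0.0]
wrist_force: [-0.3, 0.1, 1.0]
opening: 0.984
[ 5.03327753e-03  7.97061908e-02  1.74185356e+00  4.05990716e-05
  1.31996978e+00 -1.55309798e+00]
```

```bash
python3 -m pendant '[[[-1,4,-40,0,84],[0,0,-30,0,84],[0,0,-22,0,84],[0,0,-9,0,84],[0,0,0,0,70],[0,0,0,0,55],[0,0,0,0,45],[0,0,0,0,45]]]';  python3 -m pendant '[[[0,0,0,0,38],[0,0,0,0,38],[0,0,0,0,35],[0,0,0,0,35]]]'
```

```text
time_s: 31.88
eef_pos: [0.511, 0.1245, 0.1204]
eef_rot: [0.001, 0.005, 1.0, 0.0]
wrist_force: [-0.1, 0.0, 0.0]
opening: 0.528
time_s: 32.38
eef_pos: [0.5109, 0.125, 0.1206]
eef_rot: [0.0, 0.005, 1.0, 0.0]
wrist_force: [-1.3, 1.2, 5.8]
opening: 0.416
```

```bash
python3 - <<'E'
from h import *
c=cam('scene'); save(c,'regrip.png',(300,90,430,210),5)
E
```

```text
(no output)
```

View pics/regrip.png

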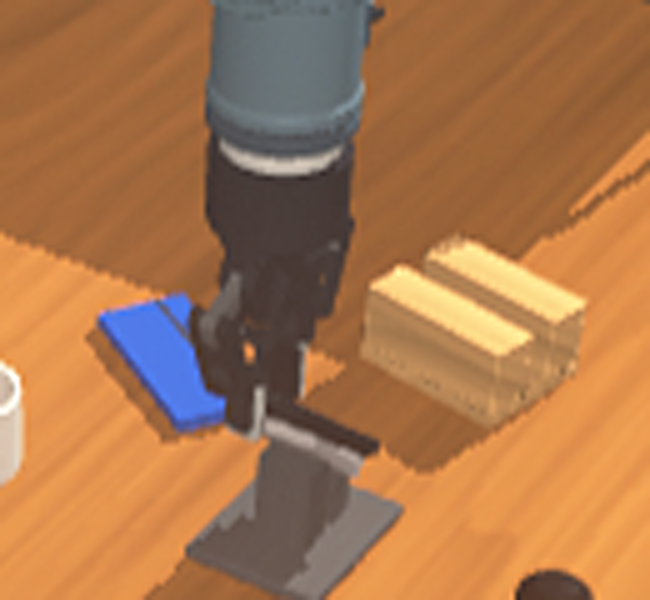

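```bash
python3 -m pendant '[[[0,4,3,0,34],[0,4,3,0,33],[0,4,3,0,32],[0,4,3,0,31]]]'|egrep "pos|force|open"; python3 -m pendant '[[[0,4,2.5,0,30],[0,4,2.5,0,29],[0,4.5,2.5,0,28],[0,4.5,2,0,27]]]'|egrep "pos|force|open"
```

```text
eef_pos: [0.5125, 0.1371, 0.1342]
wrist_force: [-0.7, -11.0, 7.8]
opening: 0.364
eef_pos: [0.5117, 0.1567, 0.1425]
wrist_force: [0.2, -1.9, 1.5]
opening: 0.315
```

```bash
python3 -m pendant '[[[0,4.5,1.5,0,26],[0,5,1.5,0,25],[0,5,1.5,0,24],[0,5,1.5,0,23]]]'|egrep "pos|force|open"; python3 -m pendant '[[[0,5,1,0,22],[0,5,1,0,21],[0,5,1,0,20],[0,0,0,0,20]]]'|egrep "pos|force|open"; python3 - <<'E'
from h import *
c=cam('scene'); save(c,'arc.png',(300,90,430,210),5)
E
```

```text
eef_pos: [0.5099, 0.1775, 0.1468]
wrist_force: [0.3, -0.3, 1.4]
opening: 0.272
eef_pos: [0.5104, 0.1925, 0.1502]
wrist_force: [-1.0, -0.6, 0.1]
opening: 0.23
```

View pics/arc.png

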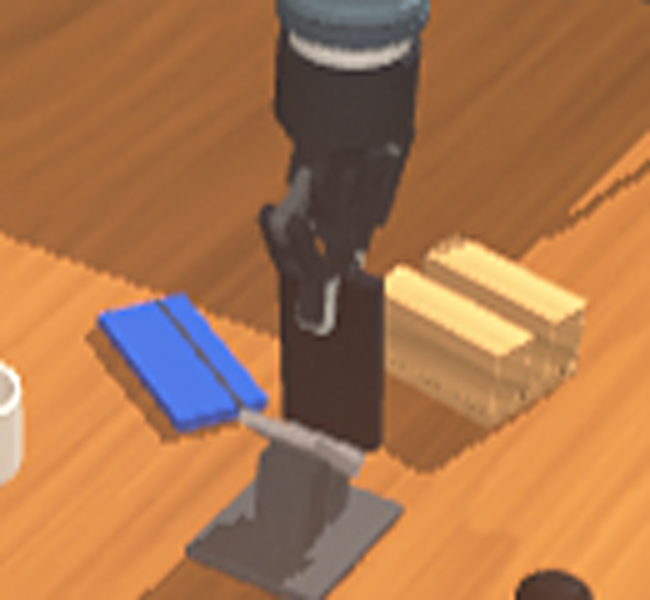

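The slate now stands nearly upright on the lip between the fingers (crop px (330,360)). Close, lift and check that it is vertical.

```bash
python3 -m pendant '[[[0,3,0,0,14],[0,2,0,0,6],[0,0,0,0,4],[0,0,0,0,4],[0,0,0,0,4]]]'; python3 -m pendant '[[[0,0,15,0,4],[0,0,30,0,4],[0,0,0,0,4],[0,0,0,0,4]]]';python3 - <<'E'
from h import *
np.set_printoptions(precision=4,suppress=True)
for n in ['top','scene']:
    c=cam(n)
    for t in ['slate_q_c','slate_q']:
        for r in spotter.tip_of(n,t)[:6]:
            P=w(c,r['at']); 
            if P[2]>.05: print(n,t,round(r['confidence'],2),P,pix(c,P).round())
print(monitor.get_obs()['torque'])
save(c,'up.png',(300,60,430,200),4)
E
```

```text
time_s: 35.1
eef_pos: [0.5101, 0.1969, 0.1498]
eef_rot: [-0.0, 0.005, 1.0, -0.0]
wrist_force: [-0.3, 0.8, -2.7]
opening: 0.137
time_s: 35.6
eef_pos: [0.5102, 0.1969, 0.1949]
eef_rot: [-0.0, 0.005, 1.0, -0.0]
wrist_force: [-0.6, 0.3, -4.0]
opening: 0.131
scene slate_q_c 0.79 [0.5114 0.1969 0.1648] [366. 147.]
scene slate_q 0.7 [0.5129 0.1953 0.1621] [367. 149.]
scene slate_q 0.7 [0.51   0.1555 0.0998] [357. 173.]
[ 0.0078 -0.0286 -0.0589]
```

View pics/up.png

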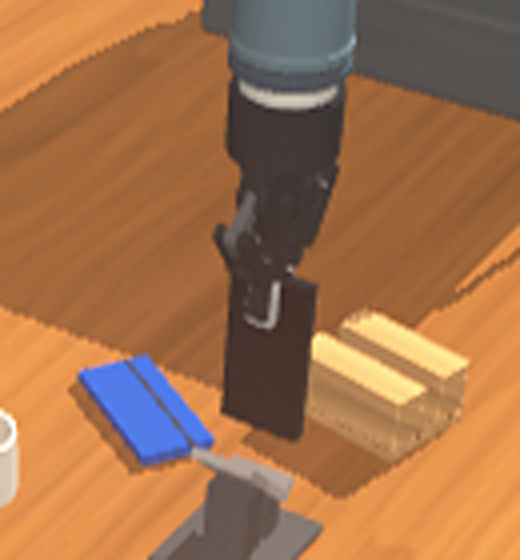

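```bash
python3 -m pendant '[[[0,30,10,-3,4],[0,45,0,-3,4],[1,45,0,-3,4],[1,45,0,-3,4],[1,31,0,0,4],[0,0,-20,0,4],[0,0,0,0,4],[0,0,0,0,4]]]';python3 - <<'E'
from h import *
np.set_printoptions(precision=4,suppress=True)
for n in ['top','scene']:
    c=cam(n)
    for t in ['slate_q_c','block_slot']:
        for r in spotter.tip_of(n,t)[:6]:
            P=w(c,r['at']); 
            if P[2]>.05 or t!='slate_q_c': print(n,t,round(r['confidence'],2),P,pix(c,P).round())
save(c,'ins.png',(340,80,450,200),5)
E
```

```text
time_s: 36.9
eef_pos: [0.5135, 0.3919, 0.1848]
eef_rot: [-0.001, 0.11, 0.994, -0.0]
wrist_force: [-0.3, -0.0, -2.5]
opening: 0.13
top slate_q_c 0.69 [0.5115 0.393  0.1513] [172. 198.]
top block_slot 0.61 [0.5143 0.3916 0.0038] [188. 204.]
scene slate_q_c 0.94 [0.516  0.3937 0.1588] [399. 120.]
scene block_slot 0.89 [0.5135 0.3875 0.0105] [393. 160.]
```

View pics/ins.png

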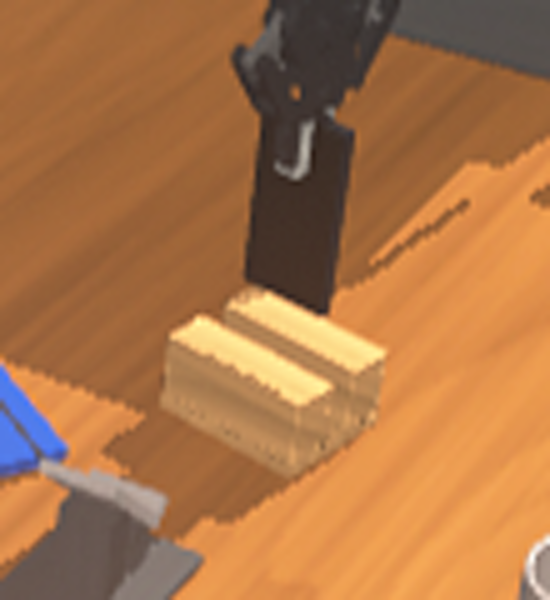

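```bash
python3 -m pendant '[[[0,0.5,-15,0,4],[0,0,-10,0,4],[0,0,-5,0,4],[0,0,-5,0,4]]]'|egrep "pos|force|open"; python3 -m pendant '[[[0,0,-4,0,4],[0,0,-4,0,4],[0,0,0,0,4]]]'|egrep "pos|force|open"
```

```text
eef_pos: [0.5134, 0.3936, 0.1496]
wrist_force: [0.2, -0.3, -3.2]
opening: 0.129
eef_pos: [0.5133, 0.3935, 0.142]
wrist_force: [0.2, -0.2, -2.7]
opening: 0.131
```

```bash
python3 -m pendant '[[[0,0,-8,0,4],[0,0,-8,0,4],[0,0,-8,0,4]]]'|egrep "pos|force|open"; for i in 1 2; do python3 -m pendant '[[[0,0,-3,0,4],[0,0,-2,0,4]]]'|egrep "pos|force|open"; done
```

```text
eef_pos: [0.5133, 0.3935, 0.1174]
wrist_force: [0.4, 0.5, -2.7]
opening: 0.13
eef_pos: [0.5135, 0.3935, 0.1129]
wrist_force: [-0.1, -0.1, -4.3]
opening: 0.13
eef_pos: [0.5136, 0.3936, 0.1083]
wrist_force: [1.2, -0.7, -3.4]
opening: 0.129
```

```bash
for i in 1 2 3; do python3 -m pendant '[[[0,0,-1.5,0,4],[0,0,-1,0,4]]]'|egrep "pos|force|open"; done
```

```text
eef_pos: [0.5135, 0.3936, 0.1057]
wrist_force: [-0.2, -0.4, -3.1]
opening: 0.128
eef_pos: [0.5136, 0.3937, 0.1037]
wrist_force: [-2.5, -0.7, 2.7]
opening: 0.129
eef_pos: [0.5139, 0.394, 0.1037]
wrist_force: [-6.7, -3.3, 17.9]
opening: 0.133
```

```bash
python3 -m pendant '[[[0,0,2,0,4],[0,0,0,0,16],[0,0,0,0,24],[0,0,0,0,40],[0,0,0,0,50],[0,0,0,0,50],[0,0,10,0,50],[0,0,40,0,50]]]'; python3 -m pendant '[[[0,0,50,0,50],[0,0,50,0,50],[-40,-40,10,0,50],[-40,-40,0,0,50],[-40,-40,0,0,50],[0,0,0,0,50],[0,0,0,0,50],[0,0,0,0,50]]]'
python3 - <<'E'
from h import *
np.set_printoptions(precision=4,suppress=True)
t=cam('top')
for n in ['slate_q_c','tamper','portafilter','mat_top']:
    for r in spotter.tip_of('top',n)[:5]: print('top',n,round(r['confidence'],2),w(t,r['at']))
c=cam('scene')
for n in ['slate_q_c','slate_q','tamper','portafilter']:
    for r in spotter.tip_of('scene',n)[:6]: print(n,round(r['confidence'],2),w(c,r['at']))
B=np.array([.513,.3927,0]);u=np.array([.976,-.218,0])
print('expected top edge ends px',[pix(c,B+s*.032*u+[0,0,.14]) for s in(-1,1)])
o=np.zeros((600,800,3),np.uint8)
a=cv2.resize(c['img'][90:210,330:460,::-1],(520,480),interpolation=cv2.INTER_CUBIC); o[:480,:520]=a
b=t['img'][140:250,160:440,::-1]; o[480:590,:280]=b; b=t['img'][170:230,150:220,::-1]; o[:240,520:800]=cv2.resize(b,(280,240),interpolation=cv2.INTER_CUBIC)
b=c['img'][200:360,140:420,::-1]; o[300:460,520:800]=b
cv2.imwrite('pics/final.png',o)
E
```

```text
time_s: 40.7
eef_pos: [0.5117, 0.3926, 0.1509]
eef_rot: [-0.002, 0.109, 0.994, -0.002]
wrist_force: [0.8, 0.4, 0.4]
opening: 0.586
time_s: 41.7
eef_pos: [0.3947, 0.2742, 0.2635]
eef_rot: [0.001, 0.109, 0.994, 0.0]
wrist_force: [-0.1, -0.8, -0.1]
opening: 0.584
top slate_q_c 0.83 [ 0.2848 -0.2469  0.0035]
top slate_q_c 0.79 [0.3597 0.2782 0.0058]
top slate_q_c 0.48 [0.5174 0.3944 0.0709]
top tamper 0.84 [ 0.6912  0.1273 -0.002 ]
top portafilter 0.96 [ 0.4353 -0.447   0.0014]
top mat_top 0.66 [ 0.6515 -0.125   0.0064]
slate_q_c 0.6 [0.5148 0.3922 0.0778]
slate_q_c 0.58 [0.358  0.2852 0.0065]
slate_q 0.98 [ 0.2844 -0.248  -0.0026]
slate_q 0.97 [0.3599 0.2833 0.0001]
slate_q 0.71 [0.5154 0.3885 0.0751]
slate_q 0.71 [ 0.6609 -0.2077  0.006 ]
slate_q 0.64 [ 0.6522 -0.0528  0.0047]
tamper 0.65 [ 0.6867  0.1268 -0.0006]
portafilter 0.77 [ 0.4415 -0.4479 -0.001 ]
expected top edge ends px [array([389.6383, 121.3417]), array([405.6431, 129.2173])]
```

View pics/final.png

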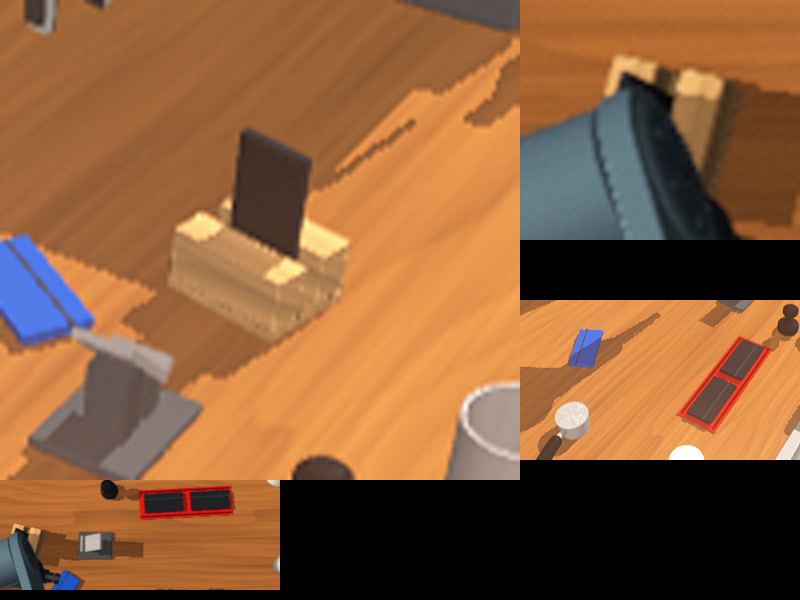

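The last picture shows the slate upright in the slot. Its top edge runs from px (391,122) to (407,130), against (390,121) to (406,129) predicted for fully seated. Both worn slates lie flat on the mat, and the tamper and portafilter have not moved.

```bash
python3 -c "
from h import *
print(order.hand_in())"
```

```text
the job is handed in; nothing more can be done
None
```

The job is done and handed in at about 42 s of the 72 s allowed.

- **Finding the grippy slate:** Dragging gave a sideways force of about 0.8 of the load for the slate nearest the stand. The other two gave about 0.35 to 0.42. That is above the stated 0.15 to 0.25 for a worn one, but the grippy one still stood out clearly. The first drag stuck and briefly read about 53 N sideways and 72 N upward at the wrist, under the 120 N limit.
- **Worn slates:** Both lie flat and side by side within the red mat. The last measurement put them at (0.652, -0.053) and (0.661, -0.208).
- **Grippy slate:** I leaned it on the stand and let go. Its centre was within about 5 mm of the full-rest point. I then took it again by its raised top end, turned it upright on the lip, lowered it to the slot floor and released it.
- **Last checks:** The standing slate's centre measured 0.078 m high from one camera and 0.071 m from the other (expected 0.075 m). Its top edge was within about 2 px of the fully seated position. The tamper and portafilter are where they were within measuring error, the blue boards were not touched, and the arm is clear of everything.

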